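# Lost teddies back in their beds

## Task

The three wooden teddies of a toy bedroom set have turned up among the things on the lost property shelf. Lay each one flat on its back, face up, in the white wooden bed of its own size (the largest teddy in the largest bed, the smallest in the smallest), with its head at the taller headboard end; put them down, do not drop them. Leave the beds standing where they are and leave all the other lost things alone.

Things in the scene. Friction and masses are not known exactly. Their poses are not given: they have to be found in the camera images.
- teddy_large_center (a point): large teddy: flat brown wooden teddy-shaped block, 112 mm from ears to feet, 52 mm wide across the straight-sided body (its widest part), 28 mm thick, about 95 g, lying loose, face up. The point is its centre, half-way up (14 mm). Own x: from feet to head, z: up out of its face. Straight sides run along x from 38 mm footward to 18 mm headward of the point.
- bed_large_head (a point): large toy bed, bare wood painted white, loose, 160 x 92 mm outside. Inside, flat boards 136 x 76 mm, 22 mm above the shelf; above the boards the side rails rise 8 mm, headboard 46, footboard 14 (corner knobs 14 more). The point: on the boards, middle of the headboard's inner face. Own x: foot to head, z up; the middle of the boards is 68 mm along -x.
- teddy_medium_center (a point): medium teddy: flat brown wooden teddy-shaped block, 90 mm from ears to feet, 41 mm wide across the straight-sided body (its widest part), 28 mm thick, about 55 g, lying loose, face up. The point is its centre, half-way up (14 mm). Own x: from feet to head, z: up out of its face. Straight sides run along x from 31 mm footward to 14 mm headward of the point.
- bed_medium_head (a point): medium toy bed, bare wood painted white, loose, 138 x 81 mm outside. Inside, flat boards 114 x 65 mm, 22 mm above the shelf; above the boards the side rails rise 8 mm, headboard 46, footboard 14 (corner knobs 14 more). The point: on the boards, middle of the headboard's inner face. Own x: foot to head, z up; the middle of the boards is 57 mm along -x.
- teddy_small_center (a point): small teddy: flat brown wooden teddy-shaped block, 68 mm from ears to feet, 31 mm wide across the straight-sided body (its widest part), 28 mm thick, about 28 g, lying loose, face up. The point is its centre, half-way up (14 mm). Own x: from feet to head, z: up out of its face. Straight sides run along x from 23 mm footward to 11 mm headward of the point.
- bed_small_head (a point): small toy bed, bare wood painted white, loose, 116 x 71 mm outside. Inside, flat boards 92 x 55 mm, 22 mm above the shelf; above the boards the side rails rise 8 mm, headboard 46, footboard 14 (corner knobs 14 more). The point: on the boards, middle of the headboard's inner face. Own x: foot to head, z up; the middle of the boards is 46 mm along -x.
- tree_block_center (a point): bystander: a brown wooden puzzle block shaped like a tree (trunk and round crown), 89 mm long, 72 mm wide, 28 mm thick, lying flat; the point is its middle, half-way up, x towards the crown
- fire_truck: bystander: a red metal toy fire truck with a ladder, 115 mm long, 48 mm wide, 61 mm high, on its wheels; origin under its middle, front towards its -x
- mug: bystander: a white plastic mug, 76 mm across, 85 mm high, upright, handle on its +y side; origin under its middle
- domino: bystander: one glossy black domino with white pips, 48 x 24 x 9 mm, lying flat; origin under its middle, x along its length
There are look-alikes about, which are no part of the job. What is shaped like the part that bears teddy_medium_center but green or turquoise is not meant.

How it is judged:
By the outcome, as a careful person would: the job done as asked, in the order asked, and still so for the second after the job is handed in, with the robot touching nothing.
It also fails if it takes over 90 s, if anything falls off the work surface, if the arm or the gripper's body presses on something with over 40 N, if the wrist force passes 120 N, or if a joint passes its speed limit or range.

## Robot

A 6-joint arm with a two-finger parallel gripper is mounted at the origin on the work surface. World frame = base frame: x ahead of the robot, y to its left, z up, the work surface at z = 0. Lengths are in mm, angles in rad, forces in N, time in s.
With the tool pointing down it reaches from about 275 to 825 mm from the base axis. Payload 5.2 kg.
Tool frame: the origin (TCP) lies midway between the tips of the shut fingers; the grasp point (between the pads) lies pinch_z behind it (pinch_z is the distance from the TCP to the grasp point, in mm); y points along the fingers, x is the direction in which the jaws open and shut, and the axes are right-handed (so a half turn about y gives the same grasp; the last joint's range is limited). The gripper opens to 93 mm and grips with 3 to 60 N. Pads are 15 mm wide; open, the fingers measure 128 mm over their backs; the gripper's body (75 mm by 188 mm) begins 65 mm behind the grasp point.
Start: joints at [-1.505, 0.259, 1.535, -0, 1.348, -0.203], TCP at [146.087, -530.249, 218.653] pointing down, gripper open.
Joint ranges: [-3.14, 3.14], [-0.91, 2.08], [0.19, 2.58], [-1.22, 4.36], [0.22, 2.71], [-3.12, 3.12]. Speed limits (rad/s): [2.57, 2.57, 3.14, 3.14, 3.14, 3.14].

## Interface

Orientations are given as a 3x3 rotation matrix whose columns are the frame's x, y, z axes.
In Python, from station import * gives the robot as it stands. The module is installed in compiled form; this text tells all that it offers.
- The arm moves only by the tool jog_arm, never from a script. Its argument "targets" is a list of rows, each an object with "dr": the turn, a rotation vector about the tool's x, y, z in degrees, a list of three; "slide": the shift along the tool's x, y, z in cm, a list of three; "grip": the closure, from -1 (fully open) to 1 (shut). In form: [{"dr": [wx, wy, wz], "slide": [tx, ty, tz], "grip": grip}, ...]. A call has 1 to 10 rows; each row is the pose to reach, as a shift and turn from the pose commanded when the call began, along the tool's axes at that moment; what a row does not reach only later rows make up. A row lasts 1/10 s, in which the tool goes at most 50 mm and 8.59 degrees, less where a joint would pass 70% of its speed; a pose out of reach is approached as far as the arm can. A call with a gripper value outside its range is refused whole. The fingers move at their own pace and stop on an object; "grip_force" is the grip in N (left out, the last holds). Time passes only in rows, so rows that repeat a pose let the fingers close. It gives the time, the measured TCP pose, the force and the opening at its end, in the units of the state.
- observe(): the state, without advancing time (a new reading comes with each control period).
- camera(name): name is "scene" or "top" or "wrist"; returns the picture (400x640x3 uint8, red, green, blue); there is no depth.
- camera_params(name): a dict with "fx", "fy", "cx", "cy" (pixels), "k1" (the pictures are not rectified: a ray, as slopes to the right and down, at radius r is drawn at 1 + k1 r^2 times it, then the intrinsics apply), "R" (3x3) and "t" (3): a world point X has camera coordinates R X + t. Camera axes: x right, y down, z forward; pixel columns grow to the right and rows downward; lengths in mm; the calibration is good to about 2 mm. A picture is of the moment at which its call begins: read the wrist's pose just before it. camera_params takes no time and is no camera call; for the wrist camera it gives the pose at the moment of the call.
- finish_job(): hands the job in, once; it reports no verdict.
Trained networks look in the newest picture that a camera, given by its name, has taken for a name from the list of things; names that differ only in an ending like _2 or _b are one class to them, and where a whole thing is asked for, a point or a joint stands for the part that bears it (a point fixed in the world has none). Each returns a list of dicts, best first, with "score" (0 to 1); they miss things now and then, are a little off and sometimes report something else, mostly with a low value. They report only what shows in the picture. A call takes as long as a camera call. They do not tell look-alikes from the thing itself.
- silhouettes(name, camera): "pixels" (400x640 bool, what is visible of it) and "extent" ([left, top, right, bottom] in pixels, round what is visible of it).
The state is a dict: "clock": time; "qpos": joint angles; "qd": joint speeds; "effort": joint torques, N m; "ee_pos": TCP position; "ee_rot": TCP orientation; "contact_force": force on the tool from outside, world axes, zero at the start; "moment": the same for the moment, N m; "opening": finger opening in mm.
Only numpy, scipy, OpenCV 4.12 (cv2) and the standard library are available. Lean on these libraries where they do the work, as an engineer would, in place of code of your own. Each camera call takes 0.05 s, during which the arm holds its last target.

## Working session

There is one attempt and no reset: what is moved stays moved. The work goes in short steps, Python scripts to look and compute and a tool call to move; the robot and the scene stay as the last step left them, time stands still between calls to the robot, and variables do not carry over. Pictures are saved under pics/ and viewed, and the job is handed in when it is done.

Besides the shell and the picture viewer there is one more tool, called after "Call:" by a JSON object that holds its "op" and its "data". jog_arm: Moves the arm, as the interface text tells. Its arguments: {"type":"object","properties":{"targets":{"type":"array","items":{"type":"object","properties":{"dr":{"type":"array","items":{"type":"number"}},"slide":{"type":"array","items":{"type":"number"}},"grip":{"type":"number"}}}},"grip_force":{"type":"number"}},"required":["targets"]}

```bash
mkdir -p pics; python3 - <<'E'
from station import *
import cv2
s=observe(); print(s)
for n in ("top","scene"):
    im=camera(n); cv2.imwrite(f"pics/{n}0.png",im[:,:,::-1]); p=camera_params(n); print(n,p)
print(camera_params("wrist"))
E
```

```text
{'clock': 0.0, 'qpos': array([-1.50482654e+00,  2.59315073e-01,  1.53604458e+00, -4.62888192e-05,
        1.34798948e+00, -2.02818713e-01]), 'qd': array([-0.00062191,  0.00042118, -0.00092486, -0.00057456,  0.00098347,
        0.00031054]), 'effort': array([ 2.42391128e-03, -4.37310398e+01, -2.83996743e+01,  7.21050217e-02,
        4.12524096e-02, -1.33974831e-04]), 'ee_pos': array([ 146.02077142, -529.71286742,  217.8481821 ]), 'ee_rot': array([[ 2.65573398e-01, -1.60837104e-04,  9.64090631e-01],
       [-9.64089093e-01,  1.74968484e-03,  2.65573266e-01],
       [-1.72956880e-03, -9.99998456e-01,  3.09608450e-04]]), 'contact_force': array([-0.65982339,  0.03690159, -0.57840073]), 'moment': array([ 0.0316251 , -0.00944951, -0.04364842]), 'opening': 92.8182789399463}
top {'fx': 476.39850296194385, 'fy': 476.39850296194385, 'cx': 326.54512705534603, 'cy': 195.06275772021795, 'k1': 0.0349519116106638, 'R': array([[-0.02631963, -0.99948692, -0.01825307],
       [-0.98372742,  0.02914235, -0.17728815],
       [ 0.17772912,  0.01328989, -0.9839897 ]]), 't': array([  16.01172937,  510.07590259, 1225.64844879])}
scene {'fx': 417.57584285724096, 'fy': 417.57584285724096, 'cx': 318.7270702496203, 'cy': 205.0514308096508, 'k1': -0.09485508553157602, 'R': array([[ 0.82003237,  0.57217321, -0.01283456],
       [ 0.42545821, -0.6244548 , -0.65501261],
       [-0.38279527,  0.53167097, -0.75550894]]), 't': array([-430.89215194, -177.3517295 , 1537.78677735])}
{'fx': 297.43619228240675, 'fy': 297.43619228240675, 'cx': 320.8601966507454, 'cy': 196.60982411780972, 'k1': -0.05620175579965844, 'R': array([[ 0.26582699, -0.96401893, -0.00187527],
       [-0.92294563, -0.25506189,  0.28829636],
       [-0.27840145, -0.07490618, -0.9575394 ]]), 't': array([-549.76423751,  -33.97189035,  392.37399695])}
```

View pics/top0.png

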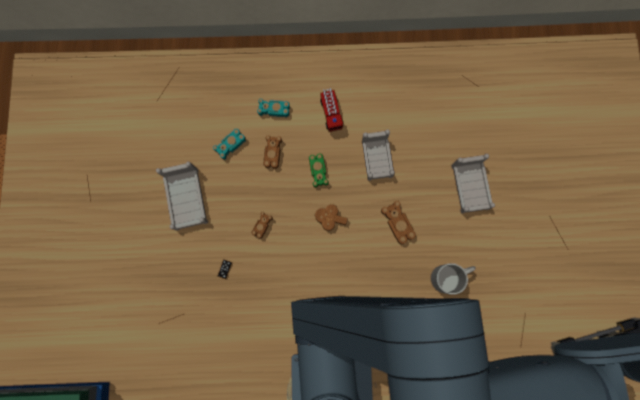

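View pics/scene0.png

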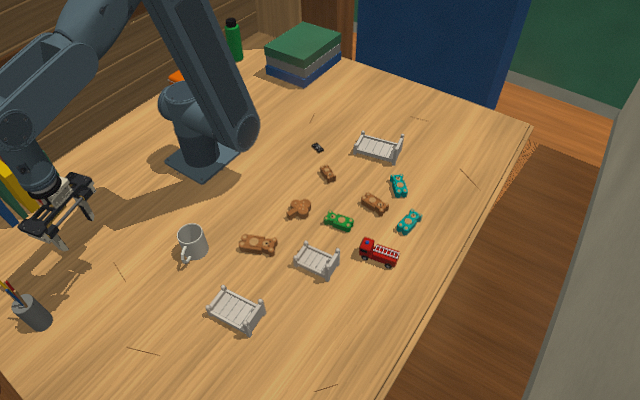

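```bash
ls; python3 - <<'E'
import station; print([n for n in dir(station) if not n.startswith('__')]); print(getattr(station,'pinch_z',None))
E
```

```text
pics
['IKError', 'camera', 'camera_params', 'finish_job', 'observe', 'pinch_z', 'silhouettes']
18.8
```

```bash
cat > h.py <<'E'
import numpy as np, cv2
from station import *
def ray(p,uv):
    uv=np.atleast_2d(np.asarray(uv,float))
    d=(uv-[p['cx'],p['cy']])/[p['fx'],p['fy']]
    u=d.copy()
    for _ in range(20): u=d/(1+p['k1']*(u**2).sum(1,keepdims=True))
    R=np.array(p['R']);t=np.array(p['t'])
    dirs=np.c_[u,np.ones(len(u))]@R
    return -R.T@t,dirs
def toplane(p,uv,z):
    c,d=ray(p,uv); s=(z-c[2])/d[:,2]; return c+s[:,None]*d
def proj(p,X):
    X=np.atleast_2d(X); c=X@np.array(p['R']).T+np.array(p['t']); u=c[:,:2]/c[:,2:]
    u=u*(1+p['k1']*(u**2).sum(1,keepdims=True)); return u*[p['fx'],p['fy']]+[p['cx'],p['cy']]
E
python3 - <<'E'
from h import *
for n in ("top",):
    im=camera(n); p=camera_params(n)
    cv2.imwrite("pics/topcrop.png",cv2.resize(im[80:310,140:510,::-1],None,fx=2.1,fy=2.1,interpolation=cv2.INTER_CUBIC))
    for k in ["teddy_large_center","teddy_medium_center","teddy_small_center","bed_large_head","bed_medium_head","bed_small_head"]:
        for r in silhouettes(k,n):
            m=r['pixels']; z=24 if 'ted' in k else 25
            ys,xs=np.nonzero(m)
            P=toplane(p,np.c_[xs,ys],z)[:,:2]
            rc=cv2.minAreaRect(P.astype(np.float32))
            print(k,round(r['score'],2),np.round(r['extent']),m.sum(),np.round(P.mean(0)),np.round(rc[0]),np.round(rc[1]),round(rc[2],1))
print(observe()['clock'])
E
```

```text
teddy_large_center 0.74 [379. 200. 418. 242.] 780 [ 433. -188.] [ 434. -186.] [111.  57.] 23.4
teddy_large_center 0.73 [215. 258. 231. 279.] 159 [323. 277.] [323. 277.] [24. 47.] 69.8
teddy_large_center 0.36 [453. 151. 497. 215.] 1855 [ 535. -393.] [ 537. -399.] [155. 108.] 6.6
teddy_medium_center 0.97 [214. 130. 247. 160.] 502 [669. 266.] [669. 267.] [48. 88.] 41.5
teddy_medium_center 0.83 [309. 153. 329. 187.] 439 [583.  23.] [583.  23.] [88. 42.] 8.9
teddy_medium_center 0.67 [263. 133. 280. 172.] 499 [640. 150.] [640. 150.] [44. 95.] 82.8
teddy_medium_center 0.55 [255. 100. 291. 118.] 468 [769. 147.] [769. 147.] [86. 50.] 83.8
teddy_small_center 0.51 [254. 215. 270. 239.] 267 [438. 178.] [438. 179.] [33. 64.] 63.0
bed_large_head 0.62 [157. 163. 207. 232.] 2355 [524. 391.] [525. 396.] [181. 113.] 11.4
bed_medium_head 0.71 [452. 154. 498. 218.] 1822 [ 535. -392.] [ 536. -397.] [154. 105.] 6.6
bed_small_head 0.78 [360. 128. 395. 180.] 1272 [ 621. -140.] [ 623. -141.] [140.  79.] 3.7
0.45
```

View pics/topcrop.png

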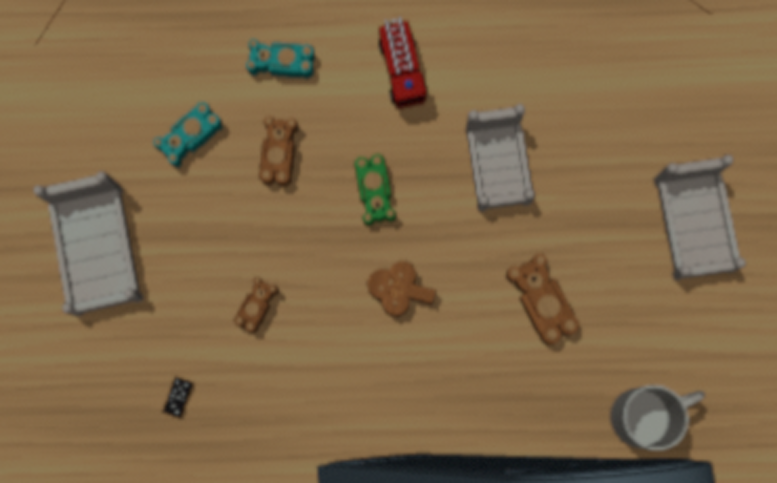

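```bash
cat >> h.py <<'E'
from scipy.spatial.transform import Rotation as Ro
def Rg(yaw):
    a=np.radians(yaw); c,s=np.cos(a),np.sin(a)
    return np.array([[s,0,c],[-c,0,s],[0,-1,0.]])
def plan(*goals):
    """goals (x,y,z,yawdeg)"""
    o=observe(); R=o['ee_rot']; p=o['ee_pos']
    print('t',round(o['clock'],2),'pos',np.round(p,1),'yaw',round(np.degrees(np.arctan2(R[1,2],R[0,2])),2),'open',round(o['opening'],1),'F',np.round(o['contact_force'],1))
    for g in goals:
        d=np.array(g[:3])-p; rv=Ro.from_matrix(R.T@Rg(g[3])).as_rotvec(degrees=True)
        print('  ->',g,'slide',np.round(R.T@d/10,2),'dr',np.round(rv,2),'rows',np.round(max(np.linalg.norm(d)/50,np.linalg.norm(rv)/8.59),1))
E
python3 -c "
from h import *
plan((430,-200,300,12))"
```

```text
t 0.45 pos [ 146.1 -530.2  218.6] yaw 15.4 open 92.9 F [0.4 0.1 0.3]
  -> (430, -200, 300, 12) slide [-24.29  -8.14  36.14] dr [-0.    3.4  -0.01] rows 8.9
```

Call:
{"op": "jog_arm", "data": {"targets": [{"dr":[0,3.4,0],"slide":[-24.3,-8.1,36.1],"grip":-1},{"dr":[0,3.4,0],"slide":[-24.3,-8.1,36.1],"grip":-1},{"dr":[0,3.4,0],"slide":[-24.3,-8.1,36.1],"grip":-1},{"dr":[0,3.4,0],"slide":[-24.3,-8.1,36.1],"grip":-1},{"dr":[0,3.4,0],"slide":[-24.3,-8.1,36.1],"grip":-1},{"dr":[0,3.4,0],"slide":[-24.3,-8.1,36.1],"grip":-1},{"dr":[0,3.4,0],"slide":[-24.3,-8.1,36.1],"grip":-1},{"dr":[0,3.4,0],"slide":[-24.3,-8.1,36.1],"grip":-1},{"dr":[0,3.4,0],"slide":[-24.3,-8.1,36.1],"grip":-1},{"dr":[0,3.4,0],"slide":[-24.3,-8.1,36.1],"grip":-1}]}}

```text
clock: 1.45
ee_pos: [432.5, -196.4, 301.0]
ee_rot: [[0.214, 0.003, 0.977], [-0.977, -0.0, 0.214], [0.001, -1.0, 0.003]]
contact_force: [0.0, 0.8, -0.1]
opening: 93.3
```

```bash
cat > look.py <<'E'
import sys
from h import *
tag=sys.argv[1]; ks=sys.argv[2:]
p=camera_params("wrist"); im=camera("wrist"); cv2.imwrite(f"pics/{tag}.png",im[:,:,::-1]); np.savez(f"pics/{tag}.npz",im=im,**p)
plan()
for k in ks:
    for r in silhouettes(k,"wrist"):
        m=r['pixels']; z=24 if 'ted' in k else 30
        ys,xs=np.nonzero(m); 
        if len(xs)<20: continue
        P=toplane(p,np.c_[xs,ys],z)[:,:2]
        rc=cv2.minAreaRect(P.astype(np.float32))
        print(k,round(r['score'],2),np.round(r['extent']),m.sum(),np.round(P.mean(0),1),np.round(rc[0],1),np.round(rc[1]),round(rc[2],1))
E
python3 look.py w1 teddy_large_center bed_small_head bed_medium_head
```

```text
t 1.5 pos [ 430.9 -198.3  300.2] yaw 12.3 open 93.2 F [-1.  -0.4  0.1]
teddy_large_center 0.79 [293. 122. 340. 197.] 2395 [ 438.2 -191.6] [ 437.  -191.6] [113.  55.] 24.8
bed_small_head 0.81 [280.   0. 342.  74.] 3715 [ 602.7 -146. ] [ 603.2 -145.3] [92. 73.] 5.5
bed_medium_head 0.63 [427.  74. 526. 180.] 6115 [ 538.9 -393.7] [ 536.3 -404.8] [149. 121.] 6.6
```

View pics/w1.png

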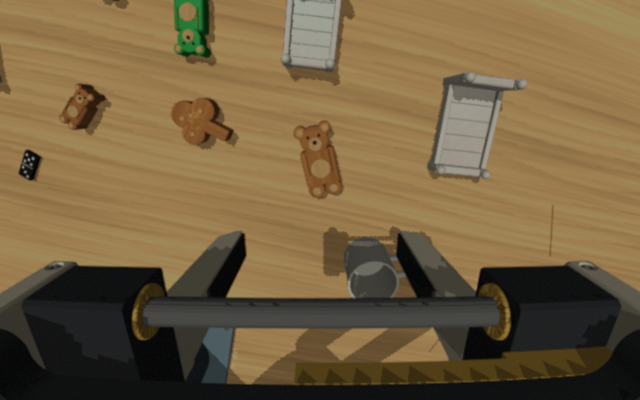

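```bash
python3 -c "
from h import *
plan((433,-193,110,24))"
```

```text
t 1.65 pos [ 428.9 -200.7  299.3] yaw 11.96 open 92.8 F [-0.5  1.   0.6]
  -> (433, -193, 110, 24) slide [-0.67 18.93  0.58] dr [ 5.000e-02 -1.204e+01 -1.000e-02] rows 3.8
```

Call:
{"op": "jog_arm", "data": {"targets": [{"dr":[0,-12,0],"slide":[-0.6,19,0.5],"grip":-1},{"dr":[0,-12,0],"slide":[-0.6,19,0.5],"grip":-1},{"dr":[0,-12,0],"slide":[-0.6,19,0.5],"grip":-1},{"dr":[0,-12,0],"slide":[-0.6,19,0.5],"grip":-1},{"dr":[0,-12,0],"slide":[-0.6,19,0.5],"grip":-1},{"dr":[0,-12,0],"slide":[-0.6,19,0.5],"grip":-1}]}}

```text
clock: 2.25
ee_pos: [432.6, -194.3, 110.0]
ee_rot: [[0.405, -0.001, 0.914], [-0.914, 0.001, 0.405], [-0.001, -1.0, -0.001]]
contact_force: [0.3, 0.6, 0.2]
opening: 93.2
```

```bash
python3 look.py w2 teddy_large_center
```

```text
t 2.3 pos [ 433.8 -194.9  111.2] yaw 23.9 open 92.7 F [-0.5 -0.4  0.3]
teddy_large_center 0.64 [284. 132. 354. 253.] 6774 [ 439.4 -191.3] [ 436.6 -191.9] [114.  57.] 23.9
```

View pics/w2.png

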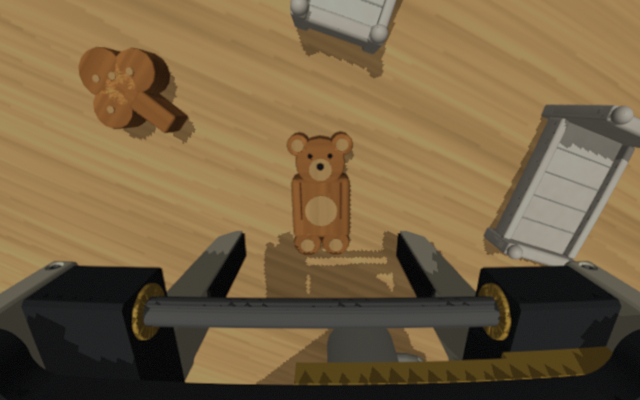

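```bash
python3 - <<'E'
from h import *
d=np.load('pics/w2.npz'); p={k:d[k] for k in d.files}
print(toplane(p,[[321,132],[321,253],[291,205],[351,205],[320,213]],28).round(1))
plan((433.3,-193.5,12,24))
E
```

```text
[[ 488.6 -170.2   28. ]
 [ 388.  -214.8   28. ]
 [ 420.2 -171.6   28. ]
 [ 441.6 -219.9   28. ]
 [ 423.7 -198.    28. ]]
t 2.35 pos [ 434.4 -195.1  111.9] yaw 23.92 open 92.9 F [ 0.4 -0.8  0.3]
  -> (433.3, -193.5, 12, 24) slide [-0.23  9.99 -0.05] dr [-0.1  -0.08  0.2 ] rows 2.0
```

Call:
{"op": "jog_arm", "data": {"targets": [{"dr":[0,0,0],"slide":[-0.1,5,0],"grip":-1},{"dr":[0,0,0],"slide":[-0.1,8.5,0],"grip":-1},{"dr":[0,0,0],"slide":[-0.1,9.9,0],"grip":-1},{"dr":[0,0,0],"slide":[-0.1,9.9,0],"grip":-1},{"dr":[0,0,0],"slide":[-0.1,9.9,0],"grip":1},{"dr":[0,0,0],"slide":[-0.1,9.9,0],"grip":1},{"dr":[0,0,0],"slide":[-0.1,9.9,0],"grip":1},{"dr":[0,0,0],"slide":[-0.1,9.9,0],"grip":1},{"dr":[0,0,0],"slide":[-0.1,9.9,0],"grip":1}], "grip_force": 15}}

```text
clock: 3.25
ee_pos: [433.1, -192.5, 11.2]
ee_rot: [[0.407, 0.001, 0.913], [-0.913, -0.001, 0.407], [0.001, -1.0, 0.001]]
contact_force: [-0.4, 1.1, 0.3]
opening: 57.7
```

```bash
python3 -c "
from h import *
plan((433,-193,150,24),(430,195,150,11))"
```

```text
t 3.25 pos [ 433.1 -192.5   11.2] yaw 24.01 open 57.7 F [-0.4  1.1  0.3]
  -> (433, -193, 150, 24) slide [  0.06 -13.88  -0.03] dr [-0.03  0.01  0.06] rows 2.8
  -> (430, 195, 150, 11) slide [-35.51 -13.9   15.48] dr [-0.04 13.01  0.05] rows 8.2
```

Still closing; wait.

Call:
{"op": "jog_arm", "data": {"targets": [{"dr":[0,0,0],"slide":[0,0,0],"grip":1},{"dr":[0,0,0],"slide":[0,0,0],"grip":1},{"dr":[0,0,0],"slide":[0,0,0],"grip":1}]}}

```text
clock: 3.55
ee_pos: [433.0, -192.5, 11.0]
ee_rot: [[0.407, 0.0, 0.913], [-0.913, -0.0, 0.407], [0.001, -1.0, 0.0]]
contact_force: [-0.3, -0.1, 5.1]
opening: 51.5
```

```bash
python3 -c "
from h import *
plan((433,-193,150,24),(440,300,250,11))"
```

```text
t 3.55 pos [ 433.  -192.5   11. ] yaw 24.01 open 51.5 F [-0.3 -0.1  5.1]
  -> (433, -193, 150, 24) slide [  0.06 -13.9   -0.02] dr [-0.01  0.01  0.03] rows 2.8
  -> (440, 300, 250, 11) slide [-44.69 -23.92  20.68] dr [-0.02 13.01  0.03] rows 10.9
```

Call:
{"op": "jog_arm", "data": {"targets": [{"dr":[0,0,0],"slide":[0,-4,0],"grip":1},{"dr":[0,0,0],"slide":[0,-9,0],"grip":1},{"dr":[0,13,0],"slide":[-44.7,-23.9,20.7],"grip":1},{"dr":[0,13,0],"slide":[-44.7,-23.9,20.7],"grip":1},{"dr":[0,13,0],"slide":[-44.7,-23.9,20.7],"grip":1},{"dr":[0,13,0],"slide":[-44.7,-23.9,20.7],"grip":1},{"dr":[0,13,0],"slide":[-44.7,-23.9,20.7],"grip":1},{"dr":[0,13,0],"slide":[-44.7,-23.9,20.7],"grip":1},{"dr":[0,13,0],"slide":[-44.7,-23.9,20.7],"grip":1},{"dr":[0,13,0],"slide":[-44.7,-23.9,20.7],"grip":1}]}}

```text
clock: 4.55
ee_pos: [437.6, 188.9, 215.6]
ee_rot: [[0.191, -0.001, 0.982], [-0.982, -0.0, 0.191], [0.0, -1.0, -0.001]]
contact_force: [0.9, 0.1, -1.5]
opening: 51.5
```

```bash
python3 -c "
from h import *
plan((440,300,250,11))"
```

```text
t 4.55 pos [437.6 188.9 215.6] yaw 11.0 open 51.5 F [ 0.9  0.1 -1.5]
  -> (440, 300, 250, 11) slide [-10.86  -3.44   2.35] dr [0.05 0.   0.  ] rows 2.3
```

Call:
{"op": "jog_arm", "data": {"targets": [{"dr":[0,0,0],"slide":[-9,-3,2],"grip":1},{"dr":[0,0,0],"slide":[-9,-3,2],"grip":1},{"dr":[0,0,0],"slide":[-9,-3,2],"grip":1},{"dr":[0,0,0],"slide":[-9,-3,2],"grip":1},{"dr":[0,0,0],"slide":[-9,-3,2],"grip":1}]}}

```text
clock: 5.05
ee_pos: [440.3, 278.1, 244.3]
ee_rot: [[0.19, -0.002, 0.982], [-0.982, -0.001, 0.19], [0.001, -1.0, -0.002]]
contact_force: [-0.2, -0.6, -0.9]
opening: 51.5
```

```bash
python3 look.py w3 bed_large_head teddy_medium_center teddy_small_center
```

```text
t 5.1 pos [440.5 277.8 244.4] yaw 10.92 open 51.5 F [ 0.9 -0.9 -1.1]
bed_large_head 0.7 [187.   7. 285. 158.] 11232 [532.2 389.1] [526.  395.2] [174. 113.] 12.3
teddy_medium_center 0.88 [509.  60. 562. 132.] 2734 [588.2  26.8] [587.8  25.5] [88. 59.] 7.7
teddy_medium_center 0.8 [430.   0. 490.  69.] 2621 [636.1 150.5] [639.2 150.4] [49. 89.] 82.6
teddy_medium_center 0.6 [336.   0. 375.  18.] 384 [637.8 280.8] [635.8 274.3] [20. 45.] 11.5
teddy_small_center 0.79 [371. 157. 416. 211.] 1233 [441.3 179.9] [440.9 180.3] [38. 67.] 61.0
```

View pics/w3.png

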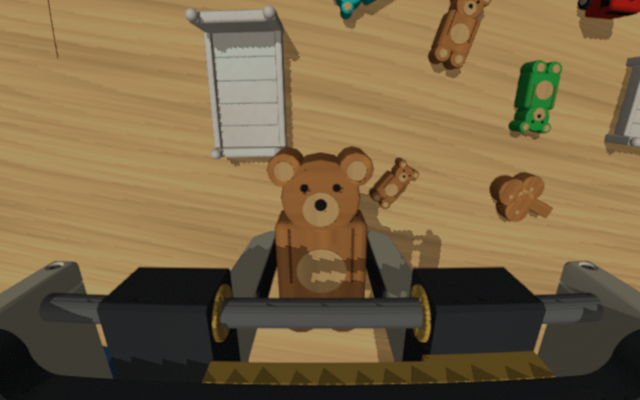

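```bash
python3 -c "
import cv2
im=cv2.imread('pics/w3.png'); cv2.imwrite('pics/w3c.png',cv2.resize(im[0:165,175:300],None,fx=3.6,fy=3.6,interpolation=cv2.INTER_CUBIC))"
```

```text
(no output)
```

View pics/w3c.png

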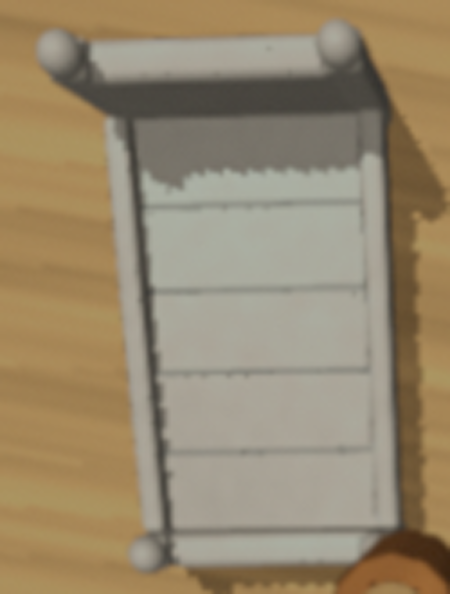

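```bash
python3 - <<'E'
from h import *
d=np.load('pics/w3.npz'); p={k:d[k] for k in d.files}
def f(pts,z): 
    r=toplane(p,np.array(pts)/3.6+[175,0]-0.36,z); return r[:,:2]
for nm,pts,z in [('knobs',[(60,53),(340,41)],76),('railL',[(107,120),(150,528)],30),('railR',[(383,105),(402,525)],30),('headline',[(125,120),(362,112)],22),('foot in top',[(165,530),(378,527)],36)]:
    r=f(pts,z); v=r[1]-r[0]; print(nm,r.round(1).tolist(),'mid',r.mean(0).round(1),'len',np.linalg.norm(v).round(1),'ang',np.degrees(np.arctan2(v[1],v[0])).round(1))
E
```

```text
knobs [[585.8, 440.3], [602.4, 362.1]] mid [594.1 401.2] len 79.9 ang -78.0
railL [[577.4, 443.1], [447.1, 415.2]] mid [512.3 429.2] len 133.2 ang -167.9
railR [[597.6, 355.0], [464.9, 326.9]] mid [531.3 341. ] len 135.6 ang -168.1
headline [[579.6, 440.3], [595.8, 362.8]] mid [587.7 401.5] len 79.2 ang -78.2
foot in top [[448.6, 408.0], [463.5, 334.5]] mid [456.1 371.3] len 75.0 ang -78.5
```

```bash
python3 -c "
from h import *
plan((517,385,125,12))"
```

```text
t 5.25 pos [441.  277.9 245. ] yaw 10.88 open 51.7 F [-0.3  0.4 -0.8]
  -> (517, 385, 125, 12) slide [-9.09 11.99  9.5 ] dr [ 0.05 -1.12  0.02] rows 3.6
```

Call:
{"op": "jog_arm", "data": {"targets": [{"dr":[0,-1.1,0],"slide":[-9.1,12,9.5],"grip":1},{"dr":[0,-1.1,0],"slide":[-9.1,12,9.5],"grip":1},{"dr":[0,-1.1,0],"slide":[-9.1,12,9.5],"grip":1},{"dr":[0,-1.1,0],"slide":[-9.1,12,9.5],"grip":1},{"dr":[0,-1.1,0],"slide":[-9.1,12,9.5],"grip":1},{"dr":[0,-1.1,0],"slide":[-9.1,12,9.5],"grip":1}]}}

```text
clock: 5.85
ee_pos: [516.7, 385.6, 124.8]
ee_rot: [[0.209, -0.002, 0.978], [-0.978, -0.001, 0.209], [0.001, -1.0, -0.002]]
contact_force: [0.6, 0.0, -1.0]
opening: 51.3
```

```bash
python3 look.py w4; python3 -c "
from h import *
plan((517,385,60,12),(517,385,34,12))"
```

```text
t 5.9 pos [517.  385.7 126.1] yaw 12.05 open 51.5 F [-0.5 -0.1 -0.9]
t 5.9 pos [517.  385.7 126.1] yaw 12.05 open 51.5 F [-0.5 -0.1 -0.9]
  -> (517, 385, 60, 12) slide [ 0.06  6.61 -0.02] dr [-0.01  0.05  0.02] rows 1.3
  -> (517, 385, 34, 12) slide [ 0.06  9.21 -0.02] dr [-0.01  0.05  0.02] rows 1.8
```

View pics/w4.png

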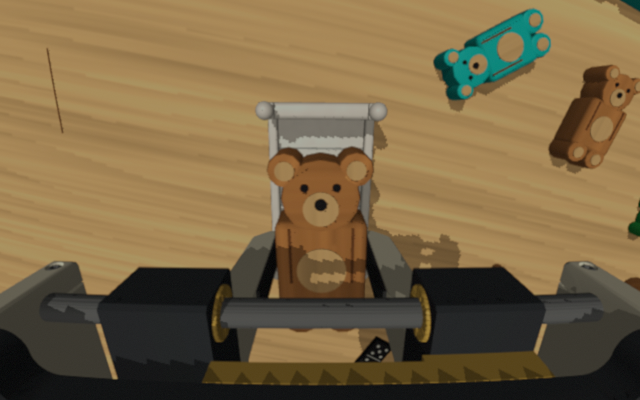

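Call:
{"op": "jog_arm", "data": {"targets": [{"dr":[0,0,0],"slide":[0,4,0],"grip":1},{"dr":[0,0,0],"slide":[0,7,0],"grip":1},{"dr":[0,0,0],"slide":[0,8.6,0],"grip":1},{"dr":[0,0,0],"slide":[0,8.9,0],"grip":1},{"dr":[0,0,0],"slide":[0,9.1,0],"grip":1},{"dr":[0,0,0],"slide":[0,9.1,0],"grip":1},{"dr":[0,0,0],"slide":[0,9.1,0],"grip":1}]}}

```text
clock: 6.6
ee_pos: [517.9, 387.0, 36.3]
ee_rot: [[0.21, 0.003, 0.978], [-0.978, 0.001, 0.209], [-0.001, -1.0, 0.003]]
contact_force: [1.0, 0.1, -1.4]
opening: 51.2
```

Not yet touching (weight still −1 N). Lower in small steps.

Call:
{"op": "jog_arm", "data": {"targets": [{"dr":[0,0,0],"slide":[0,0.1,0],"grip":1},{"dr":[0,0,0],"slide":[0,0.2,0],"grip":1},{"dr":[0,0,0],"slide":[0,0.2,0],"grip":1}]}}

```text
clock: 6.9
ee_pos: [517.2, 386.9, 33.0]
ee_rot: [[0.21, 0.001, 0.978], [-0.978, 0.0, 0.21], [-0.0, -1.0, 0.001]]
contact_force: [0.2, -0.7, 2.4]
opening: 51.7
```

```bash
python3 -c "
from h import *
plan()"
```

```text
t 6.9 pos [517.2 386.9  33. ] yaw 12.11 open 51.7 F [ 0.2 -0.7  2.4]
```

Call:
{"op": "jog_arm", "data": {"targets": [{"dr":[0,0,0],"slide":[0,0,0],"grip":-0.5},{"dr":[0,0,0],"slide":[0,0,0],"grip":-0.5},{"dr":[0,0,0],"slide":[0,0,0],"grip":-0.5},{"dr":[0,0,0],"slide":[0,0,0],"grip":-0.5},{"dr":[0,0,0],"slide":[0,-1,0],"grip":-0.5},{"dr":[0,0,0],"slide":[0,-4,0],"grip":-0.5},{"dr":[0,0,0],"slide":[0,-9,0],"grip":-0.5},{"dr":[0,0,0],"slide":[0,-12,0],"grip":-0.5}]}}

```text
clock: 7.7
ee_pos: [517.9, 387.2, 156.6]
ee_rot: [[0.21, 0.004, 0.978], [-0.978, 0.002, 0.21], [-0.001, -1.0, 0.004]]
contact_force: [0.9, 0.8, 0.5]
opening: 69.7
```

```bash
python3 look.py w5; python3 -c "
from h import *
plan((575,148,250,-7))"
```

```text
t 7.75 pos [520.2 388.5 161.9] yaw 12.11 open 69.7 F [ 1.5 -0.2  3.4]
t 7.75 pos [520.2 388.5 161.9] yaw 12.11 open 69.7 F [ 1.5 -0.2  3.4]
  -> (575, 148, 250, -7) slide [24.63 -8.88  0.42] dr [-0.65 19.11 -0.29] rows 5.2
```

View pics/w5.png

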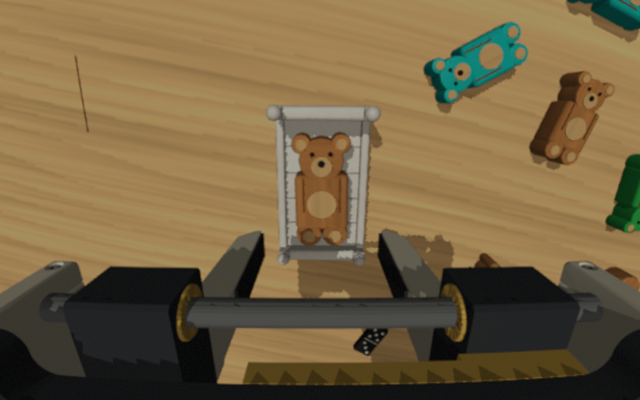

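```bash
python3 -c "
from h import *
plan((634,150.5,120,-7))"
```

```text
t 7.75 pos [520.2 388.5 161.9] yaw 12.11 open 69.7 F [ 1.5 -0.2  3.4]
  -> (634, 150.5, 120, -7) slide [25.67  4.18  6.08] dr [-0.65 19.11 -0.29] rows 5.3
```

Call:
{"op": "jog_arm", "data": {"targets": [{"dr":[-0.3,19.1,-0.1],"slide":[25.7,4,6.1],"grip":-0.4},{"dr":[-0.3,19.1,-0.1],"slide":[25.7,4,6.1],"grip":-0.4},{"dr":[-0.3,19.1,-0.1],"slide":[25.7,4,6.1],"grip":-0.4},{"dr":[-0.3,19.1,-0.1],"slide":[25.7,4,6.1],"grip":-0.4},{"dr":[-0.3,19.1,-0.1],"slide":[25.7,4,6.1],"grip":-0.4},{"dr":[-0.3,19.1,-0.1],"slide":[25.7,4,6.1],"grip":-0.4},{"dr":[-0.3,19.1,-0.1],"slide":[25.7,4,6.1],"grip":-0.4},{"dr":[-0.3,19.1,-0.1],"slide":[25.7,4,6.1],"grip":-0.4}]}}

```text
clock: 8.55
ee_pos: [630.0, 148.8, 112.7]
ee_rot: [[-0.122, -0.005, 0.992], [-0.992, -0.001, -0.122], [0.002, -1.0, -0.005]]
contact_force: [0.1, 0.2, 0.4]
opening: 65.1
```

```bash
python3 look.py w6 teddy_medium_center
```

```text
t 8.6 pos [629.8 149.6 112.8] yaw -6.95 open 65.1 F [-1.1  0.3 -0.1]
teddy_medium_center 0.95 [292. 130. 346. 236.] 4496 [646.6 147.5] [644.5 147.2] [45. 93.] 84.6
teddy_medium_center 0.93 [138. 121. 234. 217.] 4824 [673.4 262.4] [671.6 263.3] [47. 97.] 39.5
teddy_medium_center 0.9 [427. 173. 493. 265.] 4386 [593.6  23.7] [590.2  23. ] [99. 51.] 9.4
teddy_medium_center 0.78 [246.   2. 364.  61.] 6370 [770.4 142.5] [768.6 142.6] [91. 44.] 82.8
```

View pics/w6.png

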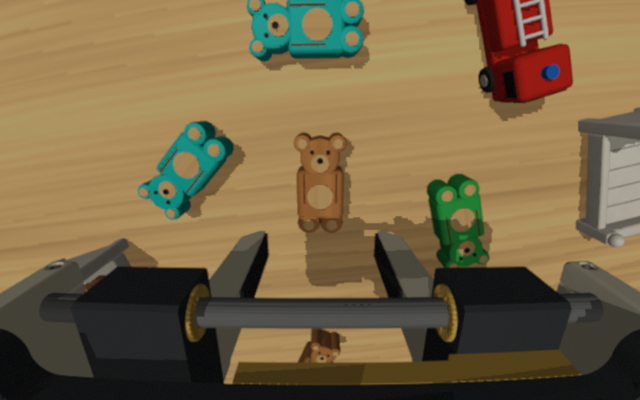

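```bash
python3 - <<'E'
from h import *
d=np.load('pics/w6.npz'); p={k:d[k] for k in d.files}
r=toplane(p,[[320,132],[320,232],[297,200],[343,200]],28).round(1);print(r,r[:2].mean(0))
plan((636.5,148.5,12,-6))
E
```

```text
[[690.3 141.4  28. ]
 [601.1 152.4  28. ]
 [634.1 168.8  28. ]
 [629.1 128.4  28. ]] [645.7 146.9  28. ]
t 8.65 pos [629.8 150.  112.9] yaw -6.9 open 64.8 F [0.2 0.9 0.6]
  -> (636.5, 148.5, 12, -6) slide [ 0.05 10.09  0.74] dr [ 0.27 -0.9   0.11] rows 2.0
```

Call:
{"op": "jog_arm", "data": {"targets": [{"dr":[0.2,0,0],"slide":[0.1,4,1.1],"grip":-0.4},{"dr":[0.2,0,0],"slide":[0.1,8.5,1.1],"grip":-0.4},{"dr":[0.2,0,0],"slide":[0.1,10,1.1],"grip":-0.4},{"dr":[0.2,0,0],"slide":[0.1,10,1.1],"grip":-0.4},{"dr":[0.2,0,0],"slide":[0.1,10,1.1],"grip":1},{"dr":[0.2,0,0],"slide":[0.1,10,1.1],"grip":1},{"dr":[0.2,0,0],"slide":[0.1,10,1.1],"grip":1},{"dr":[0.2,0,0],"slide":[0.1,10,1.1],"grip":1},{"dr":[0.2,0,0],"slide":[0.1,10,1.1],"grip":1},{"dr":[0.2,0,0],"slide":[0.1,10,1.1],"grip":1}], "grip_force": 12}}

```text
clock: 9.65
ee_pos: [641.9, 145.8, 14.4]
ee_rot: [[-0.122, 0.002, 0.993], [-0.993, -0.002, -0.122], [0.002, -1.0, 0.002]]
contact_force: [-0.7, 0.1, 6.4]
opening: 41.6
```

```bash
python3 -c "
from h import *
plan((470,-300,250,6))"
```

```text
t 9.65 pos [641.9 145.8  14.4] yaw -7.01 open 41.6 F [-0.7  0.1  6.4]
  -> (470, -300, 250, 6) slide [ 46.38 -23.51 -11.58] dr [ -0.09 -13.01   0.11] rows 10.7
```

Call:
{"op": "jog_arm", "data": {"targets": [{"dr":[0,0,0],"slide":[0,-4,0],"grip":1},{"dr":[0,0,0],"slide":[0,-9,0],"grip":1},{"dr":[0,-13,0],"slide":[46.4,-23.5,-11.6],"grip":1},{"dr":[0,-13,0],"slide":[46.4,-23.5,-11.6],"grip":1},{"dr":[0,-13,0],"slide":[46.4,-23.5,-11.6],"grip":1},{"dr":[0,-13,0],"slide":[46.4,-23.5,-11.6],"grip":1},{"dr":[0,-13,0],"slide":[46.4,-23.5,-11.6],"grip":1},{"dr":[0,-13,0],"slide":[46.4,-23.5,-11.6],"grip":1},{"dr":[0,-13,0],"slide":[46.4,-23.5,-11.6],"grip":1},{"dr":[0,-13,0],"slide":[46.4,-23.5,-11.6],"grip":1}]}}

```text
clock: 10.65
ee_pos: [502.4, -212.8, 220.6]
ee_rot: [[0.104, -0.001, 0.995], [-0.995, -0.003, 0.104], [0.003, -1.0, -0.001]]
contact_force: [0.5, -0.5, -1.0]
opening: 41.2
```

Call:
{"op": "jog_arm", "data": {"targets": [{"dr":[0,0,0],"slide":[5,-2,-1],"grip":1},{"dr":[0,0,0],"slide":[5,-2,-1],"grip":1},{"dr":[0,0,0],"slide":[5,-2,-1],"grip":1},{"dr":[0,0,0],"slide":[5,-2,-1],"grip":1}]}}

```text
clock: 11.05
ee_pos: [498.6, -260.8, 239.0]
ee_rot: [[0.105, -0.002, 0.995], [-0.995, -0.001, 0.105], [0.001, -1.0, -0.003]]
contact_force: [-0.3, -0.1, -0.6]
opening: 41.4
```

```bash
python3 look.py w7 bed_medium_head
```

```text
t 11.1 pos [ 498.7 -260.3  238.9] yaw 6.06 open 41.6 F [ 0.9 -0.2 -0.6]
bed_medium_head 0.86 [390. 104. 485. 214.] 7433 [ 535.8 -395. ] [ 530.7 -405.8] [145. 112.] 6.8
```

View pics/w7.png

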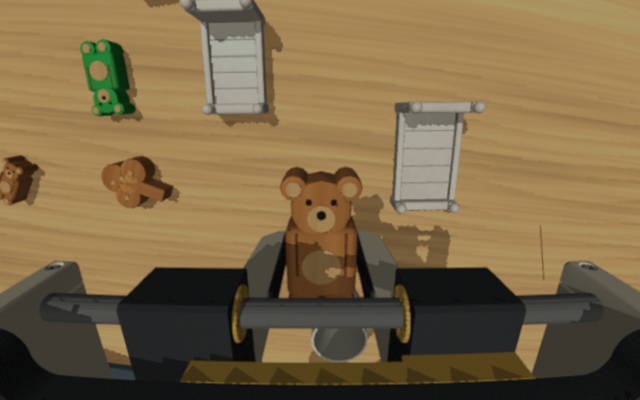

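Both remaining beds are in view: the medium one at (430,155), the small one at (232,55).

```bash
python3 -c "
import cv2
im=cv2.imread('pics/w7.png'); 
a=cv2.resize(im[95:220,380:490],None,fx=4,fy=4,interpolation=cv2.INTER_CUBIC)
b=cv2.resize(im[0:125,178:288],None,fx=4,fy=4,interpolation=cv2.INTER_CUBIC)
cv2.imwrite('pics/w7c.png',cv2.hconcat([b[:,:400],a[:,:400]]))"
```

```text
(no output)
```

View pics/w7c.png

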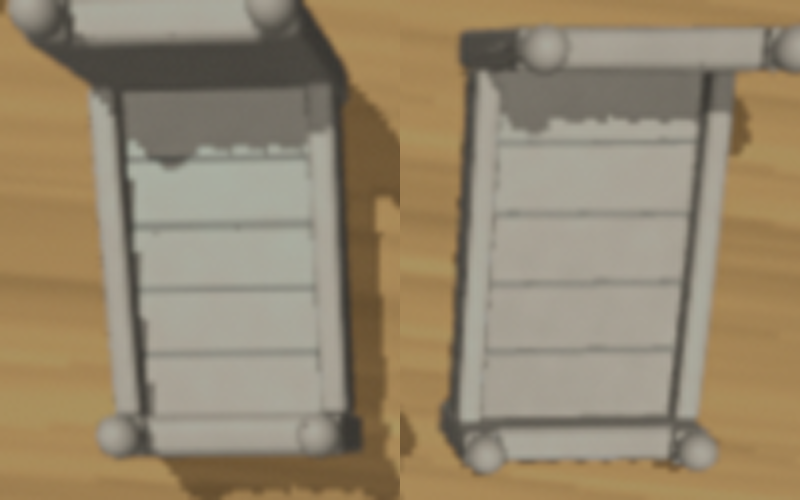

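```bash
python3 - <<'E'
from h import *
d=np.load('pics/w7.npz'); p={k:d[k] for k in d.files}
def go(off,L):
  for nm,pts,z in L:
    r=toplane(p,np.array(pts)/4.+off-0.37,z)[:,:2]; v=r[1]-r[0]; print(nm,r.round(1).tolist(),'mid',r.mean(0).round(1),'len',np.linalg.norm(v).round(1),'ang',np.degrees(np.arctan2(v[1],v[0])).round(1))
print('small');go([178,0],[('headline',[(105,92),(325,88)],22),('railL',[(92,95),(117,412)],30),('railR',[(333,95),(347,412)],30),('footin',[(145,417),(320,413)],36),('fknobs',[(117,437),(318,433)],43)])
print('medium');go([280,95],[('railL',[(470,75),(463,418)],30),('railR',[(733,75),(695,418)],30),('footin',[(483,420),(675,418)],36),('fknobs',[(486,453),(698,450)],43),('hknobs',[(544,48),(792,47)],75)])
E
```

```text
small
headline [[661.2, -106.4], [667.8, -171.0]] mid [ 664.5 -138.7] len 65.0 ang -84.2
railL [[658.4, -105.6], [570.4, -114.2]] mid [ 614.4 -109.9] len 88.4 ang -174.4
railR [[664.3, -175.1], [577.1, -184.4]] mid [ 620.7 -179.8] len 87.8 ang -173.9
footin [[569.9, -124.9], [576.0, -177.5]] mid [ 572.9 -151.2] len 52.9 ang -83.3
fknobs [[563.5, -119.1], [570.4, -178.6]] mid [ 566.9 -148.8] len 59.9 ang -83.5
medium
railL [[581.6, -346.7], [472.7, -363.7]] mid [ 527.2 -355.2] len 110.2 ang -171.1
railR [[591.2, -428.3], [480.9, -441.7]] mid [ 536. -435.] len 111.1 ang -173.1
footin [[474.4, -368.6], [481.8, -432.0]] mid [ 478.1 -400.3] len 63.8 ang -83.4
fknobs [[465.5, -369.4], [473.7, -438.7]] mid [ 469.6 -404.1] len 69.8 ang -83.2
hknobs [[590.6, -354.2], [599.0, -421.9]] mid [ 594.8 -388. ] len 68.3 ang -82.9
```

```bash
python3 -c "
from h import *
plan((528.5,-395.5,125,7))"
```

```text
t 11.15 pos [ 498.8 -260.1  238.9] yaw 6.1 open 41.6 F [-0.3  0.6 -0.4]
  -> (528.5, -395.5, 125, 7) slide [13.77 11.4   1.54] dr [ 0.16 -0.9   0.04] rows 3.6
```

Call:
{"op": "jog_arm", "data": {"targets": [{"dr":[0,-0.9,0],"slide":[13.8,11.4,1.5],"grip":1},{"dr":[0,-0.9,0],"slide":[13.8,11.4,1.5],"grip":1},{"dr":[0,-0.9,0],"slide":[13.8,11.4,1.5],"grip":1},{"dr":[0,-0.9,0],"slide":[13.8,11.4,1.5],"grip":1},{"dr":[0,-0.9,0],"slide":[13.8,11.4,1.5],"grip":1},{"dr":[0,-0.9,0],"slide":[13.8,11.4,1.5],"grip":1},{"dr":[0,-0.9,0],"slide":[13.8,11.4,1.5],"grip":1}]}}

```text
clock: 11.85
ee_pos: [528.8, -396.3, 127.0]
ee_rot: [[0.122, -0.001, 0.993], [-0.993, -0.003, 0.122], [0.003, -1.0, -0.001]]
contact_force: [-0.2, -0.2, -0.2]
opening: 41.5
```

```bash
python3 look.py w8; python3 -c "
from h import *
plan((528.5,-395.5,36,7))"
```

```text
t 11.9 pos [ 528.9 -396.5  127.5] yaw 7.01 open 41.4 F [-0.6  0.2 -0.4]
t 11.9 pos [ 528.9 -396.5  127.5] yaw 7.01 open 41.4 F [-0.6  0.2 -0.4]
  -> (528.5, -395.5, 36, 7) slide [-0.14  9.15 -0.03] dr [0.04 0.01 0.2 ] rows 1.8
```

View pics/w8.png

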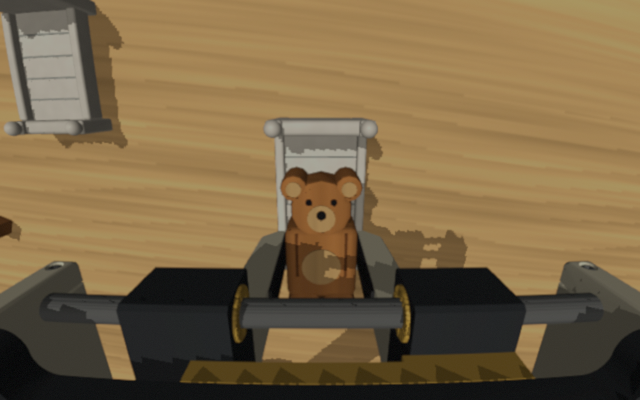

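Call:
{"op": "jog_arm", "data": {"targets": [{"dr":[0,0,0],"slide":[-0.1,4,0],"grip":1},{"dr":[0,0,0],"slide":[-0.1,7,0],"grip":1},{"dr":[0,0,0],"slide":[-0.1,8.5,0],"grip":1},{"dr":[0,0,0],"slide":[-0.1,8.8,0],"grip":1},{"dr":[0,0,0],"slide":[-0.1,8.9,0],"grip":1},{"dr":[0,0,0],"slide":[-0.1,8.9,0],"grip":1},{"dr":[0,0,0],"slide":[-0.1,8.9,0],"grip":1}]}}

```text
clock: 12.6
ee_pos: [528.6, -397.9, 38.7]
ee_rot: [[0.12, 0.0, 0.993], [-0.993, -0.005, 0.12], [0.005, -1.0, -0.0]]
contact_force: [-0.7, 0.3, -0.1]
opening: 40.9
```

Call:
{"op": "jog_arm", "data": {"targets": [{"dr":[0,0,0],"slide":[0,0.1,0],"grip":1},{"dr":[0,0,0],"slide":[0,0.2,0],"grip":1},{"dr":[0,0,0],"slide":[0,0.2,0],"grip":1}]}}

```text
clock: 12.9
ee_pos: [528.2, -397.6, 36.3]
ee_rot: [[0.12, -0.0, 0.993], [-0.993, -0.004, 0.12], [0.004, -1.0, -0.001]]
contact_force: [-1.6, -0.2, 5.9]
opening: 41.1
```

Contact (≈6 N). Release.

Call:
{"op": "jog_arm", "data": {"targets": [{"dr":[0,0,0],"slide":[0,0,0],"grip":-0.3},{"dr":[0,0,0],"slide":[0,0,0],"grip":-0.3},{"dr":[0,0,0],"slide":[0,0,0],"grip":-0.3},{"dr":[0,0,0],"slide":[0,0,0],"grip":-0.3},{"dr":[0,0,0],"slide":[0,-1,0],"grip":-0.3},{"dr":[0,0,0],"slide":[0,-4,0],"grip":-0.3},{"dr":[0,0,0],"slide":[0,-9,0],"grip":-0.3},{"dr":[0,0,0],"slide":[0,-12,0],"grip":-0.3}]}}

```text
clock: 13.7
ee_pos: [528.9, -397.7, 159.1]
ee_rot: [[0.12, 0.001, 0.993], [-0.993, -0.005, 0.12], [0.006, -1.0, 0.001]]
contact_force: [-0.1, -0.5, -0.2]
opening: 60.8
```

```bash
python3 look.py w9; python3 -c "
from h import *
plan((440,178,170,-28))"
```

```text
t 13.75 pos [ 530.7 -399.4  164.5] yaw 6.92 open 60.0 F [ 0.6 -0.9  3.9]
t 13.75 pos [ 530.7 -399.4  164.5] yaw 6.92 open 60.0 F [ 0.6 -0.9  3.9]
  -> (440, 178, 170, -28) slide [-58.4   -1.26  -2.05] dr [-0.51 34.91  0.57] rows 11.7
```

View pics/w9.png

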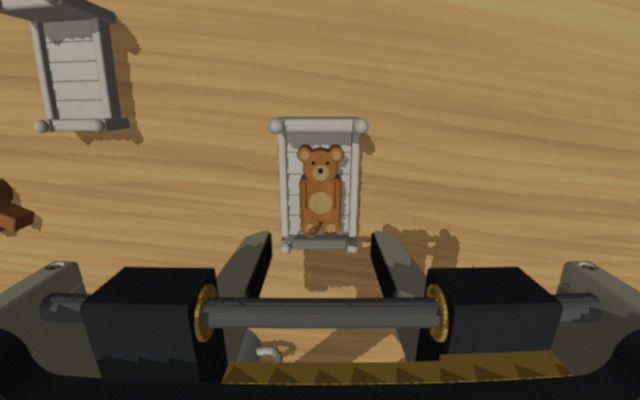

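Medium teddy is in its bed, centred, face up. Now the small one.

Call:
{"op": "jog_arm", "data": {"targets": [{"dr":[-0.3,34.9,0.3],"slide":[-58.4,-1,-2],"grip":-0.2},{"dr":[-0.3,34.9,0.3],"slide":[-58.4,-1,-2],"grip":-0.2},{"dr":[-0.3,34.9,0.3],"slide":[-58.4,-1,-2],"grip":-0.2},{"dr":[-0.3,34.9,0.3],"slide":[-58.4,-1,-2],"grip":-0.2},{"dr":[-0.3,34.9,0.3],"slide":[-58.4,-1,-2],"grip":-0.2},{"dr":[-0.3,34.9,0.3],"slide":[-58.4,-1,-2],"grip":-0.2},{"dr":[-0.3,34.9,0.3],"slide":[-58.4,-1,-2],"grip":-0.2},{"dr":[-0.3,34.9,0.3],"slide":[-58.4,-1,-2],"grip":-0.2},{"dr":[-0.3,34.9,0.3],"slide":[-58.4,-1,-2],"grip":-0.2},{"dr":[-0.3,34.9,0.3],"slide":[-58.4,-1,-2],"grip":-0.2}]}}

```text
clock: 14.75
ee_pos: [450.5, 99.0, 163.2]
ee_rot: [[-0.47, -0.004, 0.883], [-0.883, 0.004, -0.47], [-0.001, -1.0, -0.006]]
contact_force: [1.0, -0.0, -0.3]
opening: 56.0
```

```bash
python3 -c "
from h import *
plan((438,178,120,-28))"
```

```text
t 14.75 pos [450.5  99.  163.2] yaw -28.02 open 56.0 F [ 1.  -0.  -0.3]
  -> (438, 178, 120, -28) slide [-6.38  4.35 -4.79] dr [ 0.32 -0.02 -0.07] rows 1.8
```

Call:
{"op": "jog_arm", "data": {"targets": [{"dr":[0.3,0,0],"slide":[-5.2,4.3,-4],"grip":-0.2},{"dr":[0.3,0,0],"slide":[-5.2,4.3,-4],"grip":-0.2},{"dr":[0.3,0,0],"slide":[-5.2,4.3,-4],"grip":-0.2},{"dr":[0.3,0,0],"slide":[-5.2,4.3,-4],"grip":-0.2},{"dr":[0.3,0,0],"slide":[-5.2,4.3,-4],"grip":-0.2}]}}

```text
clock: 15.25
ee_pos: [440.9, 161.2, 120.6]
ee_rot: [[-0.47, 0.001, 0.883], [-0.883, 0.001, -0.47], [-0.001, -1.0, 0.0]]
contact_force: [-0.1, 0.0, 0.0]
opening: 55.9
```

```bash
python3 look.py w10 teddy_small_center
```

```text
t 15.3 pos [441.  161.  120.6] yaw -28.08 open 55.7 F [0.4 0.6 0.5]
teddy_small_center 0.97 [290. 169. 326. 242.] 2271 [442.5 176.1] [441.5 176.9] [33. 71.] 61.9
teddy_small_center 0.44 [431.  50. 542. 138.] 5712 [458.3  -4.5] [455.7  -7.9] [89. 68.] 40.5
```

View pics/w10.png

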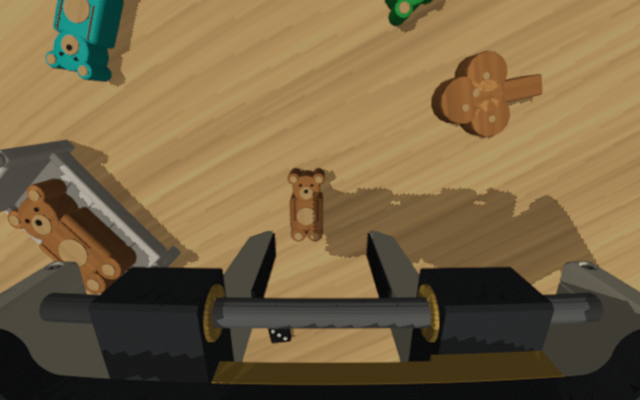

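```bash
python3 - <<'E'
from h import *
d=np.load('pics/w10.npz'); p={k:d[k] for k in d.files}
r=toplane(p,[[307,169],[307.5,241],[291,212],[323,212]],28).round(1);print(r,r[:2].mean(0)); v=r[0]-r[1]; print(np.linalg.norm(v),np.degrees(np.arctan2(v[1],v[0])))
plan((439,177.5,13,-28))
E
```

```text
[[471.7 158.4  28. ]
 [410.3 191.6  28. ]
 [443.2 191.   28. ]
 [429.3 164.8  28. ]] [441. 175.  28.]
69.80114612239541 -28.400825917623685
t 15.35 pos [440.9 161.  120.6] yaw -28.1 open 55.7 F [ 0.7 -1.2  0.4]
  -> (439, 177.5, 13, -28) slide [-1.35 10.76 -0.95] dr [-0.   -0.1  -0.08] rows 2.2
```

Call:
{"op": "jog_arm", "data": {"targets": [{"dr":[0,0,0],"slide":[-1.3,3,-1],"grip":-0.2},{"dr":[0,0,0],"slide":[-1.3,6,-1],"grip":-0.2},{"dr":[0,0,0],"slide":[-1.3,9.5,-1],"grip":-0.2},{"dr":[0,0,0],"slide":[-1.3,10.8,-1],"grip":-0.2},{"dr":[0,0,0],"slide":[-1.3,10.8,-1],"grip":-0.2},{"dr":[0,0,0],"slide":[-1.3,10.8,-1],"grip":1},{"dr":[0,0,0],"slide":[-1.3,10.8,-1],"grip":1},{"dr":[0,0,0],"slide":[-1.3,10.8,-1],"grip":1},{"dr":[0,0,0],"slide":[-1.3,10.8,-1],"grip":1},{"dr":[0,0,0],"slide":[-1.3,10.8,-1],"grip":1}], "grip_force": 10}}

```text
clock: 16.35
ee_pos: [437.9, 178.4, 12.7]
ee_rot: [[-0.469, 0.001, 0.883], [-0.883, 0.001, -0.469], [-0.002, -1.0, 0.0]]
contact_force: [-0.7, -1.9, 6.8]
opening: 31.3
```

Call:
{"op": "jog_arm", "data": {"targets": [{"dr":[0,0,0],"slide":[0,0,0],"grip":1},{"dr":[0,0,0],"slide":[0,0,0],"grip":1}]}}

```text
clock: 16.55
ee_pos: [437.8, 178.4, 12.7]
ee_rot: [[-0.469, 0.001, 0.883], [-0.883, 0.001, -0.469], [-0.002, -1.0, 0.0]]
contact_force: [0.4, -1.8, 6.7]
opening: 31.5
```

```bash
python3 -c "
from h import *
plan((615,-145,200,6.2))"
```

```text
t 16.55 pos [437.8 178.4  12.7] yaw -27.98 open 31.5 F [ 0.4 -1.8  6.7]
  -> (615, -145, 200, 6.2) slide [ 20.22 -18.75  30.82] dr [ -0.04 -34.18  -0.08] rows 8.3
```

Call:
{"op": "jog_arm", "data": {"targets": [{"dr":[0,0,0],"slide":[0,-4,0],"grip":1},{"dr":[0,0,0],"slide":[0,-9,0],"grip":1},{"dr":[0,-34.2,0],"slide":[20.2,-18.7,30.8],"grip":1},{"dr":[0,-34.2,0],"slide":[20.2,-18.7,30.8],"grip":1},{"dr":[0,-34.2,0],"slide":[20.2,-18.7,30.8],"grip":1},{"dr":[0,-34.2,0],"slide":[20.2,-18.7,30.8],"grip":1},{"dr":[0,-34.2,0],"slide":[20.2,-18.7,30.8],"grip":1},{"dr":[0,-34.2,0],"slide":[20.2,-18.7,30.8],"grip":1},{"dr":[0,-34.2,0],"slide":[20.2,-18.7,30.8],"grip":1},{"dr":[0,-34.2,0],"slide":[20.2,-18.7,30.8],"grip":1}]}}

```text
clock: 17.55
ee_pos: [615.0, -147.0, 198.9]
ee_rot: [[0.108, -0.001, 0.994], [-0.994, 0.001, 0.108], [-0.001, -1.0, -0.001]]
contact_force: [1.1, -0.3, 0.8]
opening: 31.2
```

Call:
{"op": "jog_arm", "data": {"targets": [{"dr":[0,0,0],"slide":[0,0,0],"grip":1},{"dr":[0,0,0],"slide":[0,0,0],"grip":1}]}}

```text
clock: 17.75
ee_pos: [614.1, -145.5, 197.7]
ee_rot: [[0.106, -0.002, 0.994], [-0.994, 0.002, 0.106], [-0.002, -1.0, -0.002]]
contact_force: [-0.7, 0.2, 0.3]
opening: 31.1
```

```bash
python3 look.py w11 bed_small_head; python3 -c "
from h import *
plan((613.7,-145.4,125,6.2))"
```

```text
t 17.8 pos [ 613.5 -144.3  197.4] yaw 6.18 open 31.3 F [ 0.   0.5 -0.2]
bed_small_head 0.7 [283. 121. 356. 228.] 4299 [ 639.6 -141.3] [ 617.1 -143.1] [123.  81.] 5.1
t 17.85 pos [ 613.4 -143.6  197.4] yaw 6.24 open 31.1 F [ 0.4 -0.1  0. ]
  -> (613.7, -145.4, 125, 6.2) slide [0.2  7.24 0.03] dr [ 0.15  0.04 -0.15] rows 1.4
```

View pics/w11.png

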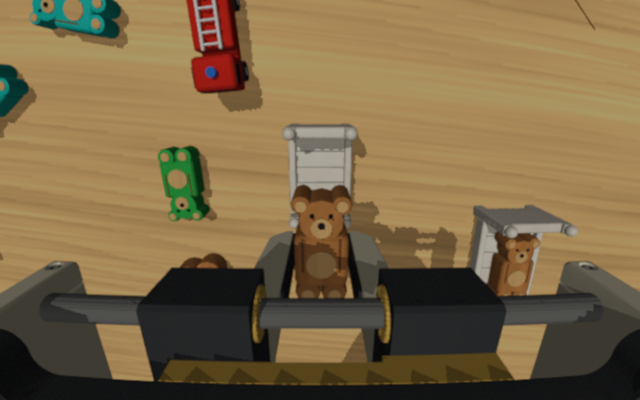

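```bash
python3 - <<'E'
from h import *
d=np.load('pics/w11.npz'); p={k:d[k] for k in d.files}
r=toplane(p,[[290,132],[350,132]],75); print(r.round(1),r.mean(0)-52*np.array([.994,.108,0]))
E
```

```text
[[ 668.6 -110.4   75. ]
 [ 674.7 -167.4   75. ]] [ 619.95719095 -144.48606792   75.        ]
```

Call:
{"op": "jog_arm", "data": {"targets": [{"dr":[0,0,0],"slide":[0.1,4,0],"grip":1},{"dr":[0,0,0],"slide":[0.1,7.2,0],"grip":1},{"dr":[0,0,0],"slide":[0.1,7.2,0],"grip":1},{"dr":[0,0,0],"slide":[0.1,7.2,0],"grip":1}]}}

```text
clock: 18.25
ee_pos: [613.8, -144.3, 126.3]
ee_rot: [[0.11, -0.003, 0.994], [-0.994, 0.002, 0.11], [-0.002, -1.0, -0.002]]
contact_force: [-0.3, 0.4, 0.4]
opening: 31.2
```

```bash
python3 look.py w12;python3 -c "
from h import *
plan((613.7,-145.4,38,6.2))"
```

```text
t 18.3 pos [ 614.9 -145.   127.6] yaw 6.27 open 31.4 F [-0.2 -0.6  0.3]
t 18.3 pos [ 614.9 -145.   127.6] yaw 6.27 open 31.4 F [-0.2 -0.6  0.3]
  -> (613.7, -145.4, 38, 6.2) slide [ 0.03  8.96 -0.12] dr [-0.02  0.07 -0.04] rows 1.8
```

View pics/w12.png

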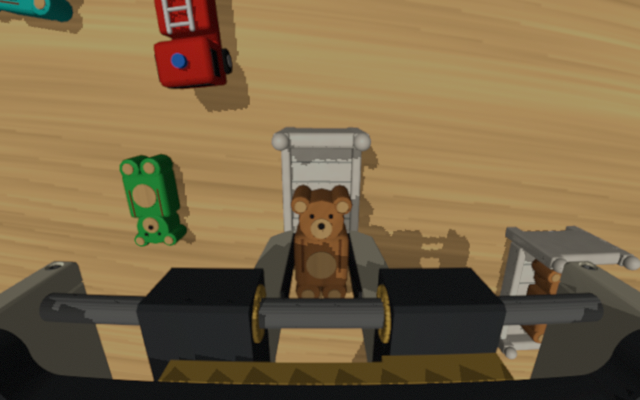

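Call:
{"op": "jog_arm", "data": {"targets": [{"dr":[0,0,0],"slide":[0,4,0],"grip":1},{"dr":[0,0,0],"slide":[0,7,0],"grip":1},{"dr":[0,0,0],"slide":[0,8.6,0],"grip":1},{"dr":[0,0,0],"slide":[0,8.9,0],"grip":1},{"dr":[0,0,0],"slide":[0,9,0],"grip":1},{"dr":[0,0,0],"slide":[0,9,0],"grip":1},{"dr":[0,0,0],"slide":[0,9,0],"grip":1}]}}

```text
clock: 19.0
ee_pos: [615.4, -146.1, 38.0]
ee_rot: [[0.108, 0.002, 0.994], [-0.994, -0.0, 0.108], [0.0, -1.0, 0.002]]
contact_force: [0.8, 0.3, 0.7]
opening: 31.1
```

Call:
{"op": "jog_arm", "data": {"targets": [{"dr":[0,0,0],"slide":[0,0.1,0],"grip":1},{"dr":[0,0,0],"slide":[0,0.2,0],"grip":1},{"dr":[0,0,0],"slide":[0,0.2,0],"grip":1}]}}

```text
clock: 19.3
ee_pos: [614.6, -145.9, 34.7]
ee_rot: [[0.108, -0.0, 0.994], [-0.994, 0.001, 0.108], [-0.001, -1.0, -0.0]]
contact_force: [0.3, 1.2, 2.8]
opening: 31.5
```

Call:
{"op": "jog_arm", "data": {"targets": [{"dr":[0,0,0],"slide":[0,0,0],"grip":0},{"dr":[0,0,0],"slide":[0,0,0],"grip":0},{"dr":[0,0,0],"slide":[0,0,0],"grip":0},{"dr":[0,0,0],"slide":[0,0,0],"grip":0},{"dr":[0,0,0],"slide":[0,-1,0],"grip":0},{"dr":[0,0,0],"slide":[0,-4,0],"grip":0},{"dr":[0,0,0],"slide":[0,-9,0],"grip":0},{"dr":[0,0,0],"slide":[0,-14,0],"grip":0},{"dr":[0,0,0],"slide":[0,-14,0],"grip":0},{"dr":[0,0,0],"slide":[0,-14,0],"grip":0}]}}

```text
clock: 20.3
ee_pos: [615.4, -146.2, 176.7]
ee_rot: [[0.108, 0.003, 0.994], [-0.994, -0.001, 0.108], [0.001, -1.0, 0.003]]
contact_force: [-1.0, -0.6, -0.3]
opening: 46.3
```

```bash
python3 look.py w13; python3 - <<'E'
from h import *
im=camera("scene"); cv2.imwrite("pics/s2.png",cv2.resize(im[110:350,190:450,::-1],None,fx=2.4,fy=2.4,interpolation=cv2.INTER_CUBIC))
E
```

```text
t 20.35 pos [ 614.2 -145.7  174.6] yaw 6.2 open 46.7 F [-0.4 -0.8  0.2]
```

View pics/w13.png

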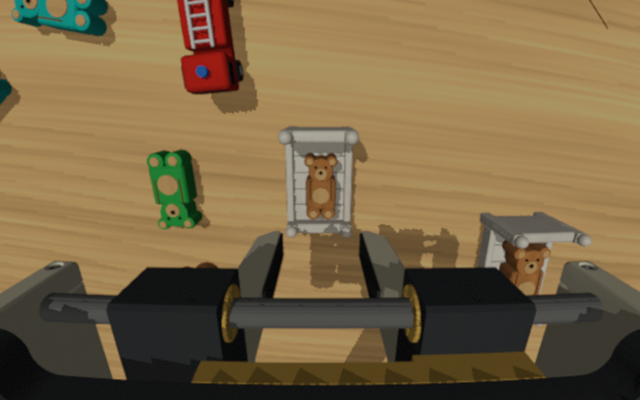

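View pics/s2.png

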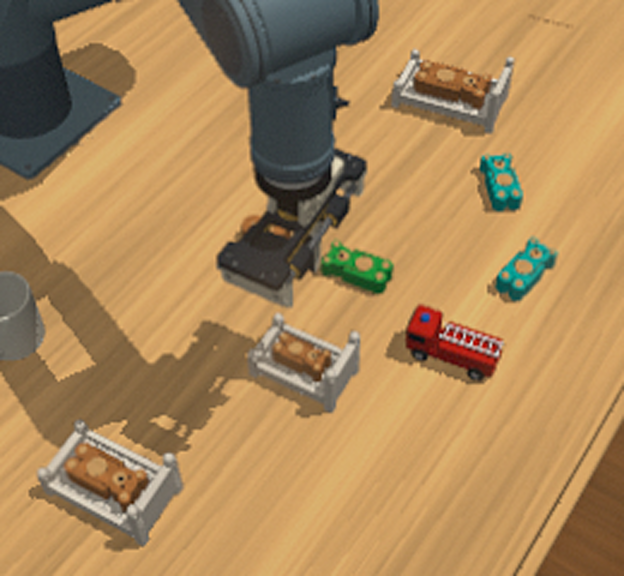

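```bash
python3 -c "
from h import *
plan(); print(finish_job())"
```

```text
t 20.4 pos [ 613.6 -145.5  173.3] yaw 6.2 open 46.1 F [-0.3  1.   0.2]
the job is handed in; nothing more can be done
None
```

All three brown teddies are lying face up in the bed of their own size, heads at the tall headboard. I handed the job in at about 20 s of the 90 s allowed.

- **Placing:** I lowered each teddy until the wrist felt light contact (2.4 to 5.9 N), then opened the fingers and lifted clear. The grip widths while holding were 51.5, 41.5 and 31.3 mm, close to the stated 52, 41 and 31 mm.
- **Last checks:** A wrist picture after each release showed the teddy centred between the rails with room at head and foot. The final scene picture showed all three lying in their beds, with the arm about 140 mm above the last one. It showed no sign that the beds, the look-alike teddies or the fire truck had shifted. I judged that by eye and did not measure it.
- **Not fully checked:** In the final scene picture the gripper partly hid the tree block, the mug was cut off at the edge, and the domino was not in view. The arm was never moved low near any of them.
- **Disagreements:** Two views of the medium teddy's position before the grasp differed by about 6 mm. I used the closer view, and the grasp fitted it. The network also returned some wrong matches (the domino and a bed as the large teddy, the green and turquoise ones as the medium), which I rejected from the pictures.

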